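Hook the tray out from under the riser and put the hex keys in it

ROBOT

A 6-joint arm with a two-finger parallel gripper is mounted at the origin on a cart in front of the work surface, level with it; the furniture and walls round the work are solid. World frame = base frame: x ahead of the robot, y to its left, z up, the work surface at z = 0. Lengths are in m, angles in rad, forces in N, time in s.
With the tool pointing down it reaches from about 0.35 to 0.775 m from the base axis. Payload 5.5 kg.
Tool frame: the origin (TCP) lies at the very end of the fingers, on their centre line; the grasp point (between the pads) lies env.pinch_z behind it (env.pinch_z is the distance from the TCP to the grasp point, in m); z points along the fingers, y is the line along which they close (so a half turn about z gives the same grasp; the last joint's range is limited). The gripper opens to 85 mm and grips with 20 to 120 N. Pads are 22 mm wide; open, the fingers measure 114 mm over their backs; the gripper's body (76 mm by 85 mm) begins 54 mm behind the grasp point. The pads swing forward as they close: fully open they stand 13 mm farther back than shut.
Start: joints at [-1.464, 0.313, 0.046, 1.304, 0, 1.431], TCP at [0.14, -0.558, 0.203] pointing down, gripper open.
Joint ranges: [-2.76, 2.76], [-0.86, 1.69], [-1.03, 1.26], [-2.2, 2.34], [-1.47, 1.5], [-3.14, 3.14]. Speed limits (rad/s): [2.57, 2.57, 3.14, 3.14, 3.14, 3.14].

INTERFACE

Orientations are given as a unit quaternion [w, x, y, z].
In Python, from workcell import env, eyes gives the robot as it stands.
- The arm moves only by the shell command python3 -m jog 'ROWS' [FORCE]. ROWS is JSON, one flat list of numbers, 7 for each row, row after row: the shift along the world's x, y, z as a fraction of full scale, then the turn, a rotation vector about the world's x, y, z as a fraction of full scale, then the opening, from -1 (shut) to 1 (fully open), so that 0 is half open. A call has 1 to 12 rows; each row is the pose to reach, as a shift and turn from the pose commanded when the call began, turning the shorter way round; what a row does not reach only later rows make up. Full scale, the value 1, is 20 cm for a shift and pi rad for a turn. A row lasts 1/12 s, in which the tool goes at most 41.7 mm and 7.16 degrees, less where a joint would pass 70% of its speed; a pose out of reach is approached as far as the arm can. A call with a number of a shift or a turn outside -1 to 1 is refused whole. A call with a gripper value outside its range is refused whole. The fingers move at their own pace and stop on an object; FORCE is the grip in N (left out, the last holds). Time passes only in rows, so rows that repeat a pose let the fingers close. It gives the time, the measured TCP pose, the force, the opening and the grip force at its end, in the units of the state.
- env.get_state(): the state, without advancing time (a new reading comes with each control period).
- eyes.read_camera(name): name is "scene" or "side" or "wrist"; returns (picture, depth): 420x560x3 uint8, red, green, blue; 420x560 float32, m along the optical axis (not along the pixel's ray), 0 where there is no reading.
- eyes.calibration(name): a dict with "fx", "fy", "cx", "cy" (pixels), "R" (3x3) and "t" (3): a world point X has camera coordinates R X + t; the wrist camera has in their place "tool_from_camera" (4x4, takes a point from camera to tool coordinates, whose origin is the TCP and whose axes are the flange's). Camera axes: x right, y down, z forward; pixel columns grow to the right and rows downward; lengths in m; the calibration is good to about 2 mm. A picture is of the moment at which its call begins: read the wrist's pose just before it. calibration takes no time and is no camera call.
- env.hand_in(): hands the job in; it is judged then, once.
The state is a dict: "clock": time; "joint_pos": joint angles; "qvel": joint speeds; "tau": joint torques, N m; "tcp_pos": TCP position; "orientation": TCP orientation; "wrist_force": force on the tool from outside, world axes, zero at the start; "ft_torque": the same for the moment, N m; "finger_gap": finger opening in m; "grip_force": force on a finger pad.
Only numpy, scipy, OpenCV 4.12 (cv2) and the standard library are available. Lean on these libraries where they do the work, as an engineer would, in place of code of your own. Each camera call takes 0.05 s, during which the arm holds its last target. There are 200 camera calls.

TASK

The steel tray has been pushed back so that its far lip is under the bench riser. Reach in at a slant, hook a fingertip behind the tray's far lip and drag it towards you over the bench until all of it stands at least 5 cm in front of the riser board, with the spool and the nut still in it. Then put the folding hex-key set down flat on the free floor of the tray, handle and keys wholly inside its walls, without dropping it, and leave the things on and beside the riser where they are.

Things in the scene. Friction and masses are not known exactly. Their poses are not given: they have to be found in the camera images.
- tray: Loose open tray of bare sheet steel, 190 (x) x 185 (y) x 50 mm high, 0.5 to 1 kg with contents. Origin: centre of its underside; x points away from the robot to the far wall. Inside 176 (x) x 171 (y) mm, floor 3 mm above the origin. Rim: a bead 7 mm thick outside the wall, 43 to 50 mm up. Behind it 60 mm of bench is free. The near half (x < -20 mm) holds spool and nut; the far half is empty.
- far_lip (a point): Middle of the tray's far lip: outermost edge of the bead, at the height of its top (95 mm from the tray's origin along its x, 50 mm up). Starts 10 to 30 mm behind the riser's front edge.
- far_corner_left (a point): Left end of the far lip (tray frame 95, 92.5, 50 mm).
- far_corner_right (a point): Right end of the far lip (tray frame 95, -92.5, 50 mm).
- shelf_front (a point): Middle of the riser's front lower edge, 215 mm above the bench; x points away from the robot, negative x is in front. Riser: fixed plywood board 170 deep x 360 wide (y) x 15 mm on dark steel side frames; front posts 65 mm behind this edge, 168 mm to either side.
- hexkeys_mid (a point): Folding hex-key set lying flat on the bench, left of the tray: red handle 22 wide x 85 long x 20 mm high, black keys sticking out 59 mm from one end (grip only the handle), 0.14 kg. This point is the centre of the red handle, 10 mm above its underside; y runs along the handle, the keys stick out to -y (43 to 102 mm from it). A fixed bench vice stands nearer the robot.
- keys_end (a point): Outer end of the black keys of the hex-key set, 10 mm above its underside and 102 mm from hexkeys_mid.
- spool_mid (a point): Black spool of grey solder standing in the tray, 54 mm diameter, 39 mm high, 0.15 kg; its centre.
- nut_mid (a point): Large plain steel hexagon nut lying in the tray, 36 x 41 x 18 mm; its centre.
- tin: Grey lever-lid tin, 84 mm diameter, 52 mm high, standing on the riser board; origin at the centre of its underside. Not to be disturbed.
- tape: Roll of blue insulating tape, 66 mm diameter, 19 mm high, lying on the riser board; origin at the centre of its underside. Not to be disturbed.
- cork_block: Brown cork sanding block, 58 x 101 x 34 mm, on the bench behind the hex-key set; origin at the centre of its underside. Not to be disturbed.
Things that resemble listed ones, but are neither listed nor needed, are in the scene too. Of the things that look like the part that bears hexkeys_mid, take the one that is farthest from the robot's base at the start.

How it is judged:
By the outcome, as a careful person would: the job done as asked, in the order asked, and still so for the second after the job is handed in, with the robot touching nothing.
It also fails if it takes over 61 s, if anything falls off the work surface, if the arm or the gripper's body presses on something with over 40 N, if the wrist force passes 120 N, or if a joint passes its speed limit or range.

## Working session

There is one attempt and no reset: what is moved stays moved. The work goes in short steps, Python scripts to look and compute and a shell command to move; the robot and the scene stay as the last step left them, time stands still between calls to the robot, and variables do not carry over. Pictures are saved under pics/ and viewed, at most 10 in all, crops included, and the job is handed in when it is done.

```bash
ls; mkdir -p pics; cat > h.py <<'E'
import numpy as np,cv2
from workcell import env,eyes
from scipy.spatial.transform import Rotation as Ro
def cam(name):
    s=env.get_state();p,d=eyes.read_camera(name);c=eyes.calibration(name)
    if name=="wrist":
        T=np.array(c["tool_from_camera"]);q=s["orientation"]
        W=np.eye(4);W[:3,:3]=Ro.from_quat([q[1],q[2],q[3],q[0]]).as_matrix();W[:3,3]=s["tcp_pos"]
        M=W@T
    else:
        M=np.eye(4);R=np.array(c["R"]);M[:3,:3]=R.T;M[:3,3]=-R.T@np.array(c["t"])
    return p,d,c,M
def ray(c,M,u,v,z):
    d=M[:3,:3]@np.array([(u-c["cx"])/c["fx"],(v-c["cy"])/c["fy"],1]);o=M[:3,3]
    return o+d*(z-o[2])/d[2]
def cloud(d,c,M):
    v,u=np.mgrid[:d.shape[0],:d.shape[1]]
    P=np.stack([(u-c["cx"])/c["fx"]*d,(v-c["cy"])/c["fy"]*d,d],-1)
    return P@M[:3,:3].T+M[:3,3]
def save(n,p): cv2.imwrite("pics/"+n,p[...,::-1])
E
python3 - <<'E'
from h import *
for n in("scene","side"):
    p,d,c,M=cam(n);save(n+"0.png",p);np.savez(n+"0.npz",p=p,d=d,M=M);print(n,M[:3,3],M[:3,2])
print(env.get_state(),env.pinch_z)
E
```

```text
pics
scene [-0.09635757  0.66379673  0.6100918 ] [ 0.64880721 -0.61586    -0.44695152]
side [ 0.34034697 -0.8027453   0.71395293] [ 0.23077535  0.80836757 -0.54155757]
{'clock': 0.1, 'joint_pos': array([-1.46360800e+00,  3.13947047e-01,  4.50623873e-02,  1.30359233e+00,
        2.92204554e-05,  1.43120808e+00]), 'qvel': array([ 1.32190459e-04, -4.10772432e-04,  3.01182916e-03,  3.53722692e-04,
        7.03462626e-05,  1.82188198e-03]), 'tau': array([ 5.03022282e-03, -4.81721199e+01,  2.99246407e+01,  1.27061279e-02,
       -1.01175042e-04,  1.95692814e-05]), 'tcp_pos': array([ 0.140412  , -0.55706472,  0.20247336]), 'orientation': array([-8.39983303e-04,  9.92396969e-01,  1.23075382e-01,  2.82210258e-05]), 'wrist_force': array([ 0.211101  , -0.41859681, -0.03157254]), 'ft_torque': array([0.03094799, 0.00426256, 0.01531742]), 'grip_force': 0.0, 'finger_gap': 0.08508314658100129} 0.0187
```

View pics/scene0.png

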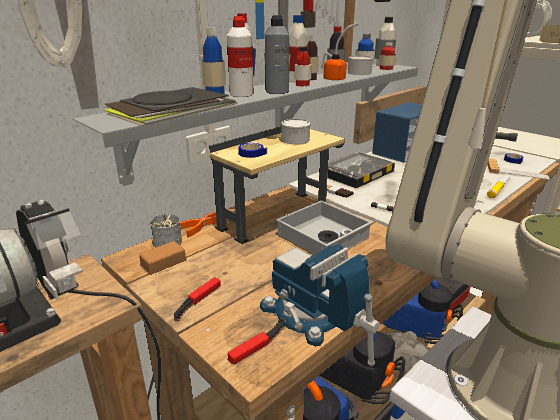

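View pics/side0.png

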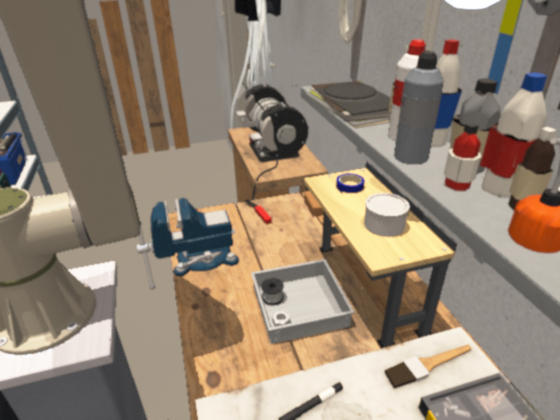

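The scene view shows the tray at about (325,230), partly occluded by the vice at (320,285). The riser board is at (277,150), with the tape at (252,150) and the tin at (296,130). There are two red hex-key sets: A has its handle at (205,290) and keys to (178,315); B has its handle at (250,347) and keys to (283,323). The side view shows the tray at (300,300), the spool at (271,290), the nut at (281,317) and the red set at (262,214).

```bash
python3 - <<'E'
from h import *
D={n:np.load(n+"0.npz") for n in("scene","side")};C={n:eyes.calibration(n) for n in D}
P={n:cloud(D[n]['d'],C[n],D[n]['M']) for n in D}
s=D['scene'];H=cv2.cvtColor(s['p'],cv2.COLOR_RGB2HSV)
m=(((H[...,0]<8)|(H[...,0]>172))&(H[...,1]>170)&(H[...,2]>90)).astype(np.uint8)
n,l,st,ce=cv2.connectedComponentsWithStats(m)
for i in range(1,n):
    if st[i,4]>80 and ce[i,1]>260:
        r=cv2.minAreaRect(np.argwhere(l==i)[:,::-1].astype(np.float32))
        X=P['scene'][l==i];X=X[X[:,2]<0.1]
        top=X[X[:,2]>0.015]
        print("red",ce[i],st[i,4],X.mean(0).round(3),X.min(0).round(3),X.max(0).round(3),"topfit",cv2.minAreaRect((top[:,:2]*1000).astype(np.float32)), np.linalg.norm(X.mean(0)[:2]))
for n in P:
    X=P[n];ok=D[n]['d']>0;Hn=cv2.cvtColor(D[n]['p'],cv2.COLOR_RGB2HSV)
    # rim of tray
    r=ok&(X[...,2]>.043)&(X[...,2]<.054)&(X[...,0]>.35)&(X[...,0]<.85)&(abs(X[...,1])<.4)&(Hn[...,1]<60)
    nn,l,stt,ce=cv2.connectedComponentsWithStats(cv2.dilate(r.astype(np.uint8),np.ones((3,3))))
    for i in range(1,nn):
        if stt[i,4]>40:
            q=X[r&(l==i)][:,:2]*1000;print(n,"rim",ce[i].round(),stt[i,4],cv2.minAreaRect(q.astype(np.float32)))
    b=ok&(X[...,2]>.222)&(X[...,2]<.237)&(X[...,0]>.4)&(X[...,0]<1.1)&(abs(X[...,1])<.5)&(Hn[...,1]>60)&(Hn[...,0]>12)&(Hn[...,0]<35)
    q=X[b]*1000;print(n,"board",b.sum(),q.min(0),q.max(0),cv2.minAreaRect(q[:,:2].astype(np.float32)))
def px(n,u,v):print(n,u,v,P[n][v,u].round(3))
for a in [(271,287),(281,317),(350,183),(386,205),(262,214)]:px('side',*a)
for a in [(252,146),(296,125),(180,313),(178,316),(160,255),(317,262)]:px('scene',*a)
save("cropA.png",cv2.resize(s['p'][225:380,140:400],None,fx=3,fy=3,interpolation=2))
E
```

```text
red [204.34357542 289.76815642] 358 [0.579 0.242 0.016] [0.565 0.199 0.004] [0.601 0.281 0.022] topfit ((582.7055053710938, 239.24505615234375), (21.65500831604004, 84.21219635009766), 10.185959815979004) 0.6273126520778134
red [458.97202797 299.63636364] 143 [ 0.443 -0.951 -0.592] [ 0.399 -1.051 -0.629] [ 0.448 -0.746 -0.509] topfit ((0.0, 0.0), (0.0, 0.0), 0.0) 1.0494064464746509
red [247.78716216 347.62837838] 592 [0.377 0.286 0.017] [ 0.367  0.24  -0.001] [0.392 0.325 0.023] topfit ((380.05572509765625, 282.6197204589844), (83.76461791992188, 22.456680297851562), 87.29835510253906) 0.47336587533819385
scene rim [303. 183.] 74 ((782.497314453125, -303.8338317871094), (51.6182975769043, 14.35672378540039), 5.58156681060791)
scene rim [321. 190.] 66 ((712.3678588867188, -302.1014099121094), (33.487091064453125, 19.854673385620117), 25.87329864501953)
scene rim [324. 224.] 1281 ((569.7252197265625, -148.57025146484375), (187.31210327148438, 192.86598205566406), 87.77359771728516)
scene rim [231. 221.] 173 ((753.0551147460938, 36.77480697631836), (112.43948364257812, 17.9733829498291)
[... 1136 characters left out ...]
 101 ((705.0038452148438, -314.7101135253906), (13.221338272094727, 23.720346450805664), 50.28081130981445)
side board 6072 [ 643.10077324 -322.21998551  222.00806744] [814.11353671  39.17171929 236.87656376] ((728.4533081054688, -141.4137420654297), (170.38763427734375, 361.43878173828125), 0.15027634799480438)
side 271 287 [ 0.517 -0.101  0.029]
side 281 317 [ 0.518 -0.18   0.008]
side 350 183 [ 0.742 -0.021  0.228]
side 386 205 [ 0.731 -0.203  0.277]
side 262 214 [0.58  0.226 0.018]
scene 252 146 [ 0.748 -0.052  0.242]
scene 296 125 [ 0.713 -0.184  0.281]
scene 180 313 [0.551 0.324 0.015]
scene 178 316 [0.548 0.331 0.013]
scene 160 255 [0.747 0.254 0.034]
scene 317 262 [0.342 0.141 0.157]
```

View pics/cropA.png

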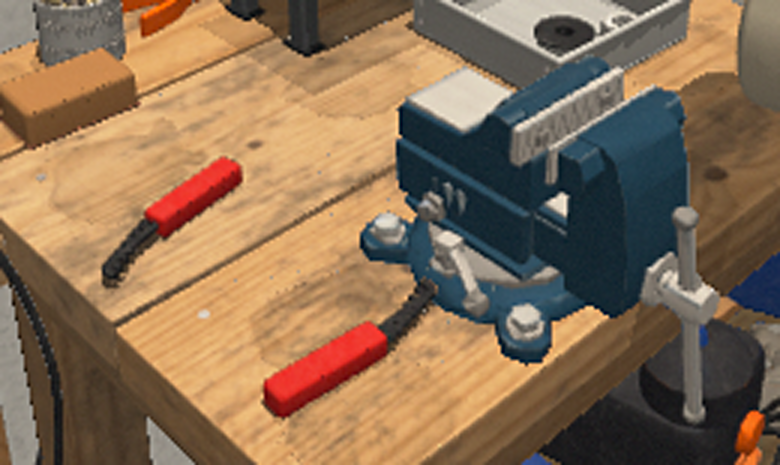

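The close crop confirms the choice. Set A (scene (205,290), at (0.583,0.240), 0.63 m from the base) is the farthest. Set B is at 0.47 m, beside the vice. I'll hook the tray with open fingers at a 45° slant.

```bash
python3 - <<'E'
from h import *
q=env.get_state()["orientation"];R0=Ro.from_quat([q[1],q[2],q[3],q[0]])
s=.5**.5
R1=Ro.from_matrix(np.array([[s,0,s],[0,-1,0],[s,0,-s]]).T.T)
print(R1.as_matrix());print(((R1*R0.inv()).as_rotvec()/np.pi).round(3))
D=np.load("scene0.npz");P=cloud(D['d'],eyes.calibration("scene"),D['M'])
for nm in("scene","side"):
    D=np.load(nm+"0.npz");P=cloud(D['d'],eyes.calibration(nm),D['M']).reshape(-1,3)
    X=P[(P[:,0]>.15)&(P[:,0]<.5)&(P[:,1]>-.03)&(P[:,1]<.3)&(P[:,2]>.05)&(P[:,2]<.4)];print("vice",X.min(0),X.max(0))
    X=P[(abs(P[:,2])<.006)&(abs(P[:,1]+.15)<.1)];print("bench x",np.percentile(X[:,0],[0,1,50]))
    X=P[(P[:,0]>.67)&(P[:,0]<.8)&(abs(P[:,1]+.15)<.1)&(P[:,2]<.2)];print("behind",len(X),np.histogram(X[:,2],[-.05,-.01,.01,.03,.06,.2]))
E
```

```text
[[ 0.70710678  0.          0.70710678]
 [ 0.         -1.          0.        ]
 [ 0.70710678  0.         -0.70710678]]
[ 0.03  -0.249 -0.075]
vice [ 0.15000142 -0.02995437  0.05001878] [0.46194126 0.20814988 0.3999625 ]
bench x [0.10196181 0.10608011 0.46030607]
behind 834 (array([  0, 834,   0,   0,   0]), array([-0.05, -0.01,  0.01,  0.03,  0.06,  0.2 ]))
vice [ 0.15012161 -0.02998415  0.05001396] [0.47157915 0.2009083  0.3964532 ]
bench x [-0.07458384 -0.05580361  0.42876811]
behind 2291 (array([  32, 2259,    0,    0,    0]), array([-0.05, -0.01,  0.01,  0.03,  0.06,  0.2 ]))
```

```bash
python3 -m jog '[0.2,0.2,0.1,0,0,0,1, 0.4,0.4,0.3,0.01,-0.08,-0.025,1, 0.6,0.6,0.4,0.02,-0.16,-0.05,1, 0.8,0.8,0.4,0.03,-0.25,-0.075,1, 1,1,0.4,0.03,-0.25,-0.075,1, 1,1,0.4,0.03,-0.25,-0.075,1, 1,1,0.4,0.03,-0.25,-0.075,1, 1,1,0.4,0.03,-0.25,-0.075,1, 1,1,0.4,0.03,-0.25,-0.075,1, 1,1,0.4,0.03,-0.25,-0.075,1]'; python3 - <<'E'
from h import *
for nm in("scene","side"):
    D=np.load(nm+"0.npz");P=cloud(D['d'],eyes.calibration(nm),D['M']);H=cv2.cvtColor(D['p'],cv2.COLOR_RGB2HSV)
    m=(H[...,0]>92)&(H[...,0]<112)&(H[...,1]>110)&(P[...,0]>.2)&(P[...,0]<.55)&(P[...,1]>-.1)&(P[...,1]<.35)&(P[...,2]>0.005)&(P[...,2]<.3)
    print("vice",P[m].min(0),P[m].max(0))
    if nm=="scene":
        h=P[m];i=h[:,1]<h[:,1].min()+.02;print(h[i].mean(0))
s=env.get_state();q=s["orientation"];print(Ro.from_quat([q[1],q[2],q[3],q[0]]).as_matrix().round(3))
E
```

```text
clock: 0.93
tcp_pos: [0.3398, -0.3574, 0.2827]
orientation: [0.002, 0.924, -0.001, 0.383]
wrist_force: [-0.1, -0.2, 0.5]
finger_gap: 0.0855
grip_force: 0.0
vice [0.25734288 0.06320744 0.00501902] [0.46512499 0.18696039 0.16344092]
[0.30531335 0.07405882 0.15711916]
vice [0.26291901 0.03296845 0.00571209] [0.46097028 0.15482469 0.16207119]
[[ 0.706 -0.003  0.708]
 [-0.001 -1.    -0.004]
 [ 0.708  0.002 -0.706]]
```

```bash
python3 -m jog '[0.2,0.2,-0.08,0,0,0,1, 0.4,0.4,-0.16,0,0,0,1, 0.6,0.6,-0.24,0,0,0,1, 0.8,0.8,-0.32,0,0,0,1, 0.985,1,-0.4,0,0,0,1, 0.985,1,-0.4,0,0,0,1, 0.985,1,-0.4,0,0,0,1]'; python3 - <<'E'
from h import *
p,d,c,M=cam("wrist");save("w1.png",p);P=cloud(d,c,M)
ok=(d>0)
r=ok&(P[...,2]>.044)&(P[...,2]<.055)&(P[...,0]>.6)&(P[...,0]<.7)&(P[...,1]>-.24)&(P[...,1]<-.06)
q=P[r];print(len(q))
for y in(-.22,-.19,-.15,-.11,-.08):
    a=q[abs(q[:,1]-y)<.008]
    if len(a):print(y,a[:,0].min().round(4),a[:,0].max().round(4),a[:,2].max().round(4))
s=ok&(P[...,2]>.19)&(P[...,2]<.24)&(P[...,0]>.6);
if s.sum():print("shelf",P[s].min(0),P[s].max(0))
E
```

```text
clock: 1.52
tcp_pos: [0.5399, -0.1581, 0.2054]
orientation: [0.004, 0.923, -0.001, 0.386]
wrist_force: [1.0, -1.4, -0.1]
finger_gap: 0.0855
grip_force: 0.0
1641
-0.22 0.6561 0.6639 0.0514
-0.19 0.6571 0.6632 0.0508
-0.15 0.6585 0.6661 0.0511
-0.11 0.66 0.6675 0.0517
-0.08 0.6606 0.6672 0.051
shelf [ 0.64374837 -0.31999026  0.20343978] [0.72049857 0.03237626 0.23999791]
```

View pics/w1.png

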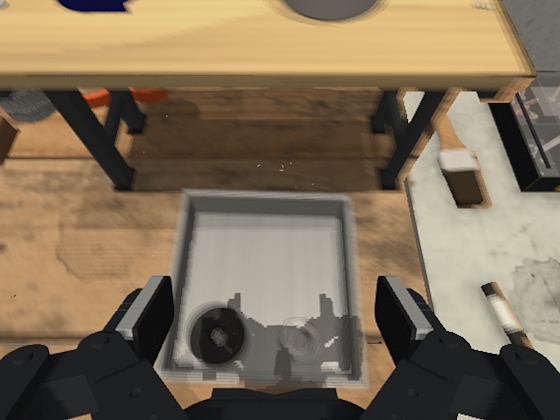

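The wrist view shows the tray at (270,285) with its far lip on row ~195, free bench behind it, and the shelf edge at row ~80. The lip is at x=0.666. Now the slanted insertion along the tool axis.

```bash
python3 -m jog '[0.13,0.035,-0.13,0,0,0,1, 0.26,0.035,-0.26,0,0,0,1, 0.39,0.035,-0.39,0,0,0,1, 0.52,0.035,-0.52,0,0,0,1, 0.64,0.035,-0.64,0,0,0,1, 0.76,0.035,-0.76,0,0,0,1, 0.83,0.035,-0.83,0,0,0,1, 0.88,0.035,-0.88,0,0,0,1, 0.88,0.035,-0.88,0,0,0,1, 0.88,0.035,-0.88,0,0,0,1]'; python3 - <<'E'
from h import *
s=env.get_state();print(s["tcp_pos"],s["wrist_force"],s["joint_pos"])
p,d,c,M=cam("side");save("s1.png",cv2.resize(p[160:370,190:470],None,fx=2.8,fy=2.8))
E
```

```text
clock: 2.4
tcp_pos: [0.7146, -0.1514, 0.0262]
orientation: [0.002, 0.923, -0.001, 0.384]
wrist_force: [-1.1, -0.5, 0.5]
finger_gap: 0.0851
grip_force: 0.0
[ 0.71458314 -0.1514497   0.0262487 ] [-1.09285724 -0.47273085  0.48456458] [-0.46119397  0.37560871 -0.78514075 -0.32382611  0.31722428  2.80498671]
```

View pics/s1.png

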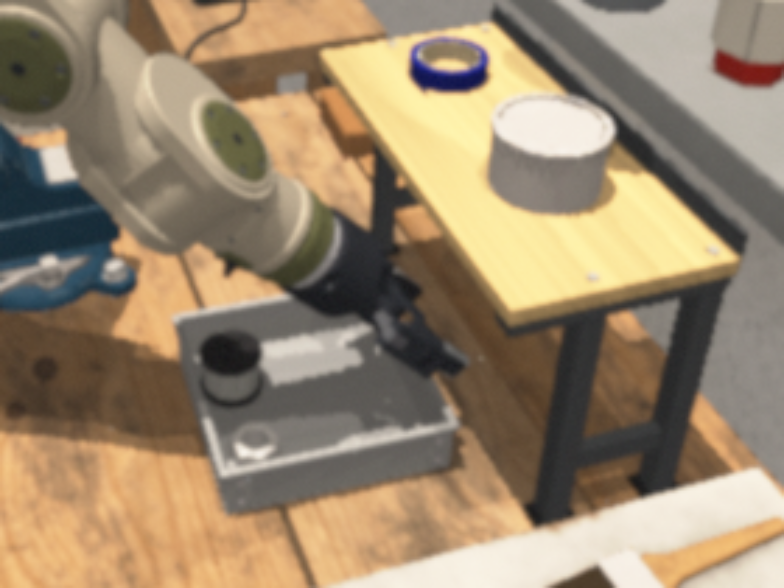

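Fingertips are past the lip (crop ≈(450,360)), clear of the board. Now the drag, in small steps.

```bash
python3 -m jog '[-0.03,0,0,0,0,0,1, -0.05,0,0,0,0,0,1, -0.07,0,0,0,0,0,1, -0.09,0,0,0,0,0,1, -0.11,0,0,0,0,0,1, -0.13,0,0,0,0,0,1, -0.15,0,0,0,0,0,1]'; python3 -m jog '[-0.03,0,0,0,0,0,1, -0.06,0,0,0,0,0,1, -0.09,0,0,0,0,0,1, -0.12,0,0,0,0,0,1, -0.15,0,0,0,0,0,1, -0.18,0,0,0,0,0,1, -0.21,0,0,0,0,0,1, -0.24,0,0,0,0,0,1, -0.27,0,0,0,0,0,1, -0.30,0,0,0,0,0,1, -0.325,0,0,0,0,0,1, -0.34,0,0,0,0,0,1]'
cat >> h.py <<'E'
def tray(nm="side"):
    p,d,c,M=cam(nm);P=cloud(d,c,M);H=cv2.cvtColor(p,cv2.COLOR_RGB2HSV)
    r=(d>0)&(P[...,2]>.043)&(P[...,2]<.054)&(P[...,0]>.35)&(P[...,0]<.7)&(P[...,1]>-.3)&(P[...,1]<0.0)&(H[...,1]<60)
    n,l,st,ce=cv2.connectedComponentsWithStats(cv2.dilate(r.astype(np.uint8),np.ones((3,3))))
    i=1+st[1:,4].argmax();q=P[r&(l==i)]
    return p,P,q,cv2.minAreaRect((q[:,:2]*1000).astype(np.float32))
E
python3 - <<'E'
from h import *
p,P,q,r=tray();print(r,np.percentile(q[:,0],[1,99]),cv2.boxPoints(r))
E
```

```text
clock: 3.03
tcp_pos: [0.6828, -0.1509, 0.0277]
orientation: [0.002, 0.923, -0.001, 0.385]
wrist_force: [0.0, 0.5, 0.1]
finger_gap: 0.0852
grip_force: 0.0
clock: 4.03
tcp_pos: [0.6145, -0.1507, 0.0272]
orientation: [0.001, 0.923, -0.001, 0.384]
wrist_force: [0.2, 0.4, 0.2]
finger_gap: 0.0857
grip_force: 0.0
((569.4069213867188, -152.1835479736328), (188.9407958984375, 190.97537231445312), 88.56303405761719) [0.47304    0.66497856] [[ 471.58023  -244.22968 ]
 [ 662.4955   -249.0188  ]
 [ 667.23364   -60.13742 ]
 [ 476.31836   -55.348297]]
```

No force and the tray hasn't moved, so the open tips passed over the lip. I'll measure where the tips really are.

```bash
python3 - <<'E'
from h import *
s=env.get_state();q=s["orientation"];R=Ro.from_quat([q[1],q[2],q[3],q[0]]).as_matrix()
for nm in("side","scene"):
    p,d,c,M=cam(nm);P=cloud(d,c,M);H=cv2.cvtColor(p,cv2.COLOR_RGB2HSV)
    L=(P-s["tcp_pos"])@R
    m=(d>0)&(abs(L[...,0])<.03)&(abs(L[...,1])<.08)&(L[...,2]>-.07)&(L[...,2]<.03)&(P[...,2]>.012)
    X=L[m];print(nm,m.sum())
    for a in np.arange(-.07,.03,.01):
        k=(X[:,2]>=a)&(X[:,2]<a+.01)
        if k.sum():print(a.round(3),k.sum(),X[k].min(0).round(3),X[k].max(0).round(3),P[m][k][:,2].min().round(3))
    if nm=="side":
        u,v=[int(x) for x in np.argwhere(m).mean(0)[::-1]]
        save("s2.png",cv2.resize(p[v-60:v+60,u-80:u+80],None,fx=4,fy=4))
E
```

```text
side 187
-0.07 65 [-0.013 -0.049 -0.07 ] [ 0.01   0.058 -0.06 ] 0.06
-0.06 66 [-0.012 -0.05  -0.06 ] [ 0.009  0.058 -0.05 ] 0.055
-0.05 46 [-0.013 -0.049 -0.05 ] [ 0.009  0.056 -0.04 ] 0.047
-0.04 1 [-0.003  0.048 -0.04 ] [-0.003  0.048 -0.04 ] 0.053
0.01 3 [-0.007 -0.08   0.014] [ 0.027 -0.079  0.02 ] 0.012
0.02 6 [ 0.021 -0.08   0.023] [0.029 0.073 0.03 ] 0.021
scene 44
-0.07 19 [-0.01  -0.061 -0.07 ] [ 0.011 -0.048 -0.06 ] 0.065
-0.06 17 [-0.01 -0.06 -0.06] [ 0.012 -0.045 -0.05 ] 0.058
-0.05 8 [-0.01  -0.056 -0.05 ] [ 0.011 -0.047 -0.041] 0.053
```

View pics/s2.png

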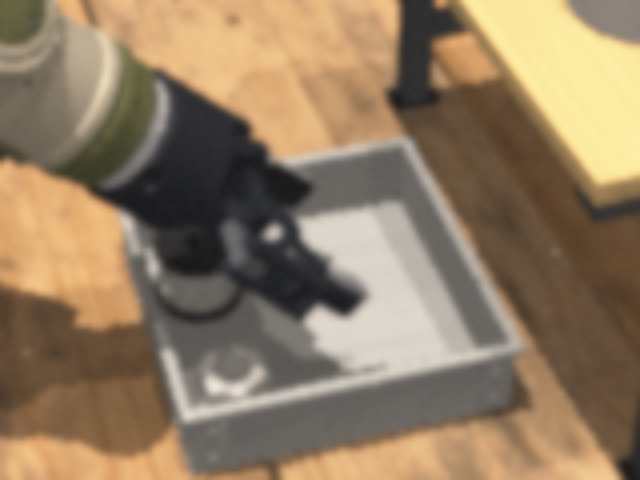

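The view shows the tips over the tray floor (≈(345,300)), ending ~41 mm behind the nominal TCP when open. I'll retract, shut the fingers and measure again.

```bash
python3 -m jog '[-0.1,0,0.15,0,0,0,-1, -0.2,0,0.3,0,0,0,-1, -0.3,0,0.45,0,0,0,-1, -0.3,0,0.6,0,0,0,-1, -0.3,0,0.7,0,0,0,-1, -0.3,0,0.7,0,0,0,-1, -0.3,0,0.7,0,0,0,-1, -0.3,0,0.7,0,0,0,-1, -0.3,0,0.7,0,0,0,-1, -0.3,0,0.7,0,0,0,-1, -0.3,0,0.7,0,0,0,-1, -0.3,0,0.7,0,0,0,-1]'
cat > tips.py <<'E'
from h import *
s=env.get_state();q=s["orientation"];R=Ro.from_quat([q[1],q[2],q[3],q[0]]).as_matrix()
for nm in("side","scene"):
    p,d,c,M=cam(nm);P=cloud(d,c,M);L=(P-s["tcp_pos"])@R
    m=(d>0)&(abs(L[...,0])<.03)&(abs(L[...,1])<.08)&(L[...,2]>-.07)&(L[...,2]<.03)&(P[...,2]>.06);X=L[m];print(nm,m.sum())
    for a in np.arange(-.06,.03,.01):
        k=(X[:,2]>=a)&(X[:,2]<a+.01)
        if k.sum():print(a.round(3),k.sum(),X[k].min(0).round(3),X[k].max(0).round(3))
E
python3 tips.py; python3 -c "
from h import *
p,d,c,M=cam('wrist');save('w2.png',p)"
```

```text
clock: 5.18
tcp_pos: [0.5549, -0.1505, 0.1661]
orientation: [0.001, 0.923, -0.001, 0.384]
wrist_force: [-0.5, -0.7, -0.3]
finger_gap: -0.0004
grip_force: 0.0
side 154
-0.06 46 [-0.012 -0.006 -0.06 ] [ 0.01   0.015 -0.05 ]
-0.05 49 [-0.012 -0.005 -0.05 ] [ 0.01   0.016 -0.04 ]
-0.04 35 [-0.013 -0.007 -0.039] [ 0.009  0.014 -0.032]
-0.03 6 [-0.011  0.004 -0.029] [ 0.005  0.007 -0.027]
scene 74
-0.06 26 [-0.011 -0.018 -0.058] [ 0.01   0.004 -0.05 ]
-0.05 30 [-0.011 -0.018 -0.05 ] [ 0.011  0.    -0.04 ]
-0.04 14 [-0.011 -0.015 -0.04 ] [ 0.011  0.004 -0.033]
-0.03 4 [-0.005 -0.008 -0.03 ] [ 0.01  -0.005 -0.027]
```

View pics/w2.png

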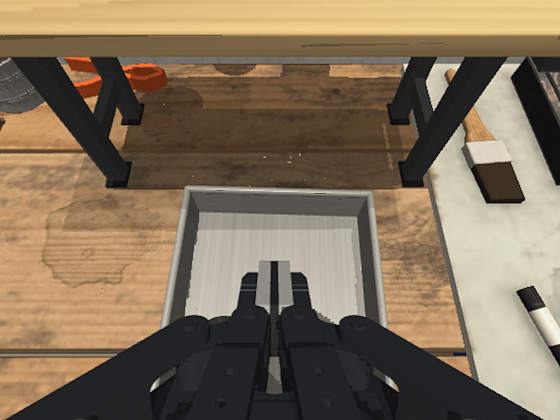

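Even shut, the tips end ~28 mm short of the nominal TCP in both cameras (41 mm when open). I'll work with that offset and re-insert ~28 mm deeper along the same axis.

```bash
python3 -m jog '[0.11,0,0,0,0,0,1, 0.11,0,0,0,0,0,1, 0.24,0,-0.13,0,0,0,1, 0.37,0,-0.26,0,0,0,1, 0.5,0,-0.39,0,0,0,1, 0.62,0,-0.51,0,0,0,1, 0.74,0,-0.63,0,0,0,1, 0.82,0,-0.71,0,0,0,1, 0.87,0,-0.76,0,0,0,1, 0.91,0,-0.8,0,0,0,1, 0.91,0,-0.8,0,0,0,1, 0.91,0,-0.8,0,0,0,1]'
```

```text
clock: 6.33
tcp_pos: [0.7369, -0.1505, 0.0064]
orientation: [0.001, 0.923, -0.001, 0.384]
wrist_force: [-0.4, -1.2, 0.3]
finger_gap: 0.0853
grip_force: 0.0
```

```bash
python3 - <<'E'
from h import *
s=env.get_state();q=s["orientation"];R=Ro.from_quat([q[1],q[2],q[3],q[0]]).as_matrix()
p,d,c,M=cam("side");P=cloud(d,c,M);L=(P-s["tcp_pos"])@R
m=(d>0)&(abs(L[...,0])<.02)&(abs(L[...,1])<.065)&(L[...,2]>-.075)&(L[...,2]<-.03)&(P[...,2]>.02);X=P[m]
k=X[:,2]<.055;print(m.sum(),X[k].min(0),X[k].max(0),L[m][:,2].max())
E
```

```text
120 [ 0.68229839 -0.20886698  0.03196023] [ 0.7121845  -0.0995443   0.05490948] -0.04096339618648178
```

Tips now reach down to z≈0.032 behind the lip. Drag, checking the force early.

```bash
python3 -m jog '[-0.02,0,0,0,0,0,1, -0.04,0,0,0,0,0,1, -0.06,0,0,0,0,0,1, -0.08,0,0,0,0,0,1, -0.1,0,0,0,0,0,1, -0.12,0,0,0,0,0,1]'; python3 -c "
from h import *
p,P,q,r=tray();print(r)"
```

```text
clock: 6.88
tcp_pos: [0.715, -0.1513, 0.01]
orientation: [0.002, 0.922, -0.0, 0.387]
wrist_force: [6.0, 1.5, 0.4]
finger_gap: 0.0857
grip_force: 2.2
((564.6832275390625, -153.9757537841797), (186.2000274658203, 190.31016540527344), 88.8881607055664)
```

```bash
python3 -m jog '[-0.03,0,0,0,0,0,1, -0.06,0,0,0,0,0,1, -0.09,0,0,0,0,0,1, -0.12,0,0,0,0,0,1, -0.15,0,0,0,0,0,1, -0.18,0,0,0,0,0,1, -0.21,0,0,0,0,0,1, -0.24,0,0,0,0,0,1, -0.27,0,0,0,0,0,1, -0.30,0,0,0,0,0,1, -0.33,0,0,0,0,0,1, -0.36,0,0,0,0,0,1]';python3 -m jog '[-0.02,0,0,0,0,0,1, -0.04,0,0,0,0,0,1, -0.055,0,0,0,0,0,1, -0.065,0,0,0,0,0,1, -0.065,0,0,0,0,0,1]'; python3 -c "
from h import *
p,P,q,r=tray();print(r,cv2.boxPoints(r),np.percentile(q[:,0],99.5))"
```

```text
clock: 7.93
tcp_pos: [0.6448, -0.1524, 0.0115]
orientation: [0.003, 0.922, 0.0, 0.388]
wrist_force: [7.6, -0.9, 3.1]
finger_gap: 0.0856
grip_force: 4.1
clock: 8.35
tcp_pos: [0.6317, -0.1524, 0.0114]
orientation: [0.003, 0.922, 0.0, 0.388]
wrist_force: [5.0, 0.8, 6.0]
finger_gap: 0.0852
grip_force: 3.9
((482.75555419921875, -156.53280639648438), (185.37124633789062, 189.41099548339844), 89.67903900146484) [[ 387.53235  -248.68646 ]
 [ 576.94037  -249.7475  ]
 [ 577.97876   -64.37915 ]
 [ 388.57074   -63.318115]] 0.5763444500276438
```

The tray's far lip is at x≈0.578, 65 mm in front of the board (0.643). Unhook and retract along the slant.

```bash
python3 -m jog '[0.05,0,0,0,0,0,1, 0.09,0,0,0,0,0,1, 0.09,0,0,0,0,0,1, -0.03,0,0.12,0,0,0,1, -0.15,0,0.24,0,0,0,1, -0.3,0,0.39,0,0,0,1, -0.45,0,0.54,0,0,0,1, -0.6,0,0.69,0,0,0,1, -0.7,0,0.85,0,0,0,1, -0.7,0,0.98,0,0,0,1, -0.7,0,0.98,0,0,0,1]'; python3 - <<'E'
from h import *
p,P,q,r=tray();print(r,cv2.boxPoints(r).round(),np.percentile(q[:,0],99.5))
p,d,c,M=cam("scene");H=cv2.cvtColor(p,cv2.COLOR_RGB2HSV)
m=(((H[...,0]<8)|(H[...,0]>172))&(H[...,1]>170)&(H[...,2]>90))
P=cloud(d,c,M);X=P[m&(P[...,0]>.5)&(P[...,0]<.7)&(P[...,1]>.1)&(P[...,2]>.016)&(P[...,2]<.03)];print(cv2.minAreaRect((X[:,:2]*1000).astype(np.float32)))
k=(H[...,2]<70)&(P[...,0]>.5)&(P[...,0]<.63)&(P[...,1]>.27)&(P[...,1]<.4)&(P[...,2]>.006)&(P[...,2]<.03);X=P[k];print(len(X))
for y in np.arange(.27,.37,.01):
    a=X[abs(X[:,1]-y)<.005]
    if len(a):print(y.round(2),a.min(0).round(3),a.max(0).round(3))
s=env.get_state();R0=Ro.from_quat(np.roll(s["orientation"],-1));print(s["tcp_pos"],s["joint_pos"])
for t in(10,10.2,190):
    t=np.radians(t-180);y=np.array([np.cos(t),np.sin(t),0]);z=np.array([0,0,-1.]);R1=Ro.from_matrix(np.array([np.cross(y,z),y,z]).T)
    print(t,((R1*R0.inv()).as_rotvec()/np.pi).round(3))
E
```

```text
clock: 9.32
tcp_pos: [0.4897, -0.1532, 0.2103]
orientation: [0.005, 0.922, -0.0, 0.388]
wrist_force: [0.8, -1.5, 1.3]
finger_gap: 0.0851
grip_force: 0.0
((482.0026550292969, -155.41268920898438), (189.0190887451172, 187.1649627685547), 0.4289763569831848) [[ 387.  -63.]
 [ 388. -250.]
 [ 577. -248.]
 [ 576.  -61.]] 0.5763850076923995
((582.3621826171875, 239.93246459960938), (22.29099464416504, 83.74276733398438), 9.912270545959473)
153
0.28 [0.569 0.281 0.011] [0.584 0.285 0.015]
0.29 [0.567 0.285 0.01 ] [0.58  0.295 0.016]
0.3 [0.563 0.295 0.011] [0.577 0.304 0.017]
0.31 [0.558 0.306 0.011] [0.571 0.315 0.016]
0.32 [0.551 0.316 0.009] [0.566 0.324 0.017]
0.33 [0.543 0.325 0.009] [0.562 0.335 0.017]
0.34 [0.552 0.335 0.013] [0.556 0.335 0.013]
[ 0.4885375  -0.15150413  0.20481749] [-0.80411972 -0.33835904 -0.90265997  0.39063384  0.53294505  2.51227839]
-2.9670597283903604 [ 0.177  0.207 -0.419]
-2.963569069886372 [ 0.176  0.208 -0.418]
0.17453292519943295 [-0.217  0.185  0.524]
```

```bash
python3 -m jog '[0,0,0.2,0,0.08,0,1, 0,0.1,0.3,0,0.16,0,1, 0,0.2,0.4,0,0.25,0,1, 0,0.3,0.4,0,0.25,0,1, 0,0.4,0.4,0,0.25,0,1, 0,0.5,0.4,-0.217,0.185,0.524,1, 0,0.6,0.4,-0.217,0.185,0.524,1, 0,0.7,0.4,-0.217,0.185,0.524,1, 0.1,0.8,0.4,-0.217,0.185,0.524,1, 0.2,0.9,0.4,-0.217,0.185,0.524,1, 0.3,1,0.4,-0.217,0.185,0.524,1, 0.4,1,0.4,-0.217,0.185,0.524,1]'; python3 -c "
from h import *
s=env.get_state();R0=Ro.from_quat(np.roll(s['orientation'],-1));print(s['joint_pos'].round(2),R0.as_matrix().round(2))
t=np.radians(10);y=np.array([np.cos(t),np.sin(t),0]);z=np.array([0,0,-1.]);R1=Ro.from_matrix(np.array([np.cross(y,z),y,z]).T)
print(((R1*R0.inv()).as_rotvec()/np.pi).round(3), (np.array([.582,.24,.2])-s['tcp_pos'])/.2)"
```

```text
clock: 10.42
tcp_pos: [0.5682, 0.0529, 0.2802]
orientation: [-0.001, 0.903, 0.426, 0.058]
wrist_force: [0.6, -0.8, -0.2]
finger_gap: 0.0855
grip_force: 0.0
[-0.08  0.2   0.07  1.35  0.06  2.18] [[ 0.63  0.77  0.1 ]
 [ 0.77 -0.64  0.05]
 [ 0.11  0.05 -0.99]]
[-0.03   0.024  0.275] [ 0.06911274  0.93531183 -0.40085346]
```

```bash
python3 -m jog '[0.07,0.2,0,-0.03,0.024,0.275,1, 0.07,0.4,0,-0.03,0.024,0.275,1, 0.07,0.6,0,-0.03,0.024,0.275,1, 0.07,0.8,-0.1,-0.03,0.024,0.275,1, 0.07,0.94,-0.3,-0.03,0.024,0.275,1, 0.07,0.94,-0.5,-0.03,0.024,0.275,1, 0.07,0.94,-0.7,-0.03,0.024,0.275,1, 0.07,0.94,-0.7,-0.03,0.024,0.275,1, 0.07,0.94,-0.7,-0.03,0.024,0.275,1, 0.07,0.94,-0.7,-0.03,0.024,0.275,1]'; cat > hk.py <<'E'
from h import *
s=env.get_state();R0=Ro.from_quat(np.roll(s['orientation'],-1))
p,d,c,M=cam("wrist");P=cloud(d,c,M);H=cv2.cvtColor(p,cv2.COLOR_RGB2HSV)
m=(((H[...,0]<8)|(H[...,0]>172))&(H[...,1]>150)&(H[...,2]>80))
X=P[m&(d>0)];X=X[(X[:,2]>.014)&(X[:,2]<.03)&(X[:,0]>.5)];r=cv2.minAreaRect((X[:,:2]*1000).astype(np.float32));print(r,np.median(X[:,2]),len(X))
n,l,st,ce=cv2.connectedComponentsWithStats(m.astype(np.uint8));i=1+st[1:,4].argmax();rp=cv2.minAreaRect(np.argwhere(l==i)[:,::-1].astype(np.float32));print("px",rp,ray(c,M,*rp[0],.02))
print(s['tcp_pos'],s['joint_pos'].round(2),R0.as_matrix().round(3))
E
python3 hk.py
```

```text
clock: 11.25
tcp_pos: [0.5821, 0.2371, 0.1431]
orientation: [0.001, 0.647, 0.762, 0.002]
wrist_force: [0.6, 0.0, 1.1]
finger_gap: 0.0853
grip_force: 0.0
((682.1759643554688, 167.8079833984375), (68.7935791015625, 309.6978759765625), 53.8275260925293) 0.019822966569069345 2239
px ((37.14841842651367, 98.02444458007812), (28.504186630249023, 109.76239776611328), 1.2188751697540283) [0.38442373 0.28297393 0.02      ]
[0.58211373 0.23707282 0.14313702] [0.26 0.43 0.08 1.21 0.   1.67] [[-0.162  0.987  0.004]
 [ 0.987  0.162  0.003]
 [ 0.002  0.004 -1.   ]]
```

```bash
sed -i "s/(X\[:,0\]>.5)\]/(X[:,0]>.5)\&(X[:,0]<.66)\&(X[:,1]>.16)]/; s/^n,l,st.*$//" hk.py; cat >> hk.py <<'E'
k=(d>0)&(P[...,2]>.005)&(P[...,2]<.03)&(P[...,0]>.52)&(P[...,0]<.66)&(P[...,1]>.16)&(P[...,1]<.37)&(H[...,2]<80)&(H[...,1]<120)
X=P[k]
for y in np.arange(.28,.36,.01):
    a=X[abs(X[:,1]-y)<.005]
    if len(a):print(y.round(2),a.min(0).round(3),a.max(0).round(3))
save("w3.png",p)
E
python3 hk.py
```

```text
((586.0220336914062, 237.86146545410156), (21.249740600585938, 83.52191925048828), 10.063394546508789) 0.01980266156937155 2206
[0.5833846  0.23713086 0.14504284] [0.26 0.43 0.08 1.21 0.   1.67] [[-0.162  0.987  0.007]
 [ 0.987  0.162  0.003]
 [ 0.002  0.008 -1.   ]]
0.28 [0.571 0.279 0.011] [0.587 0.285 0.016]
0.29 [0.569 0.285 0.012] [0.586 0.295 0.017]
0.3 [0.566 0.295 0.012] [0.58  0.305 0.017]
0.31 [0.558 0.305 0.012] [0.575 0.315 0.017]
0.32 [0.553 0.315 0.012] [0.571 0.325 0.017]
0.33 [0.548 0.325 0.012] [0.565 0.334 0.017]
```

View pics/w3.png

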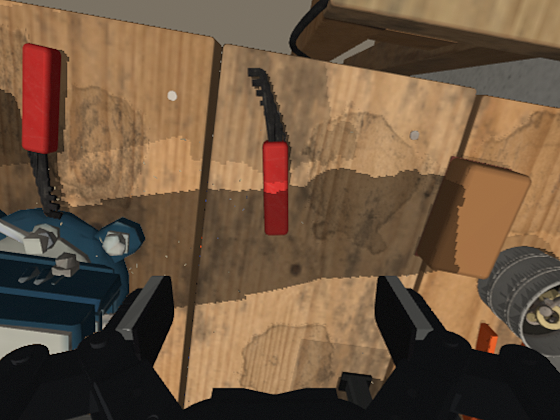

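The wrist view shows the wanted set with its handle at (276,188) and keys to (257,72), centred between the fingers. The other set is at (42,100), by the vice. Descend.

```bash
python3 -m jog '[0.01,0.01,-0.2,0,0,0.002,0.2, 0.01,0.01,-0.4,0,0,0.002,0.2, 0.01,0.01,-0.55,0,0,0.002,0.2, 0.01,0.01,-0.68,0,0,0.002,0.2, 0.01,0.01,-0.76,0,0,0.002,0.2, 0.01,0.01,-0.8,0,0,0.002,0.2, 0.01,0.01,-0.8,0,0,0.002,0.2, 0.01,0.01,-0.8,0,0,0.002,0.2]'; python3 - <<'E'
from h import *
s=env.get_state();print(s["tcp_pos"])
p,d,c,M=cam("scene");P=cloud(d,c,M);X=P-s["tcp_pos"]
m=(d>0)&(abs(X[...,0])<.055)&(abs(X[...,1])<.025)&(P[...,2]<.1)&(P[...,2]>.003)&(p.max(-1)<110)
q=P[m];print(m.sum(),q[:,2].min(),np.sort(q[:,2])[:10].round(3))
E
```

```text
clock: 12.02
tcp_pos: [0.5861, 0.2393, -0.0145]
orientation: [0.002, 0.644, 0.765, 0.004]
wrist_force: [0.3, -0.2, 0.5]
finger_gap: 0.0511
grip_force: 0.0
[ 0.58606943  0.23930198 -0.01446598]
691 0.0032707183707029186 [0.003 0.004 0.005 0.006 0.006 0.017 0.017 0.017 0.018 0.018]
```

```bash
python3 -m jog '[-0.005,0,-0.025,0,0,0,0.2, -0.005,0,-0.05,0,0,0,0.2, -0.005,0,-0.05,0,0,0,-0.1, -0.005,0,-0.05,0,0,0,-0.3, -0.005,0,-0.05,0,0,0,-0.6, -0.005,0,-0.05,0,0,0,-1, -0.005,0,-0.05,0,0,0,-1, -0.005,0,-0.05,0,0,0,-1, -0.005,0,-0.05,0,0,0,-1]' 45
```

```text
clock: 12.82
tcp_pos: [0.5837, 0.2394, -0.0262]
orientation: [0.001, 0.644, 0.765, 0.003]
wrist_force: [-0.8, -0.3, 2.6]
finger_gap: 0.0212
grip_force: 44.5
```

Gripped at 21 mm and 44 N. Lift and check that the set comes up.

```bash
python3 -m jog '[0,0,0.05,0,0,0,-1, 0,0,0.12,0,0,0,-1, 0,0,0.24,0,0,0,-1, -0.05,0,0.38,0,0,0,-1, -0.1,0,0.52,0,0,0,-1, -0.15,-0.02,0.66,0,0,0,-1, -0.2,-0.06,0.8,0,0,0,-1, -0.25,-0.12,0.92,0,0,-0.02,-1, -0.3,-0.2,0.98,0,0,-0.04,-1, -0.3,-0.26,1,0,0,-0.056,-1, -0.3,-0.3,1,0,0,-0.056,-1, -0.3,-0.3,1,0,0,-0.056,-1]'; python3 - <<'E'
from h import *
s=env.get_state();R=Ro.from_quat(np.roll(s['orientation'],-1)).as_matrix()
p,d,c,M=cam("scene");P=cloud(d,c,M);H=cv2.cvtColor(p,cv2.COLOR_RGB2HSV)
m=(((H[...,0]<8)|(H[...,0]>172))&(H[...,1]>150)&(H[...,2]>60))&(np.linalg.norm(P-s["tcp_pos"],axis=-1)<.1)
L=(P[m]-s["tcp_pos"])@R;print(m.sum(),L.min(0).round(3),L.max(0).round(3),P[m].min(0),R.round(3))
E
```

```text
clock: 13.82
tcp_pos: [0.5232, 0.1779, 0.1738]
orientation: [0.002, 0.709, 0.706, 0.003]
wrist_force: [-0.3, 0.1, -2.6]
finger_gap: 0.0207
grip_force: 44.3
296 [-0.042 -0.042 -0.077] [ 0.073  0.008 -0.027] [0.48078652 0.13569516 0.20096888] [[ 0.004  1.     0.006]
 [ 1.    -0.004  0.002]
 [ 0.002  0.006 -1.   ]]
```

```bash
python3 -m jog '[0,-0.07,0,0,0,0,-1, 0,-0.19,0,0,0,0,-1, 0,-0.34,0,0,0,0,-1, 0,-0.5,0,0,0,0,-1, 0,-0.66,0,0,0,0,-1, 0,-0.82,0,0,0,0,-1, 0,-0.98,0,0,0,0,-1, 0,-1,0,0,0,0,-1]'; python3 -m jog '[0,-0.14,0,0,0,0,-1, 0,-0.3,0,0,0,0,-1, 0,-0.46,0,0,0,0,-1, 0,-0.62,-0.05,0,0,0,-1, 0,-0.75,-0.1,0,0,0,-1, 0,-0.82,-0.2,0,0,0,-1, 0,-0.83,-0.3,0,0,0,-1, 0,-0.83,-0.3,0,0,0,-1, 0,-0.83,-0.3,0,0,0,-1]'; cat > chk.py <<'E'
from h import *
s=env.get_state();print(s["tcp_pos"],s["wrist_force"])
p,P,q,r=tray();print("tray",r)
for nm in("side","scene"):
    p,d,c,M=cam(nm);P=cloud(d,c,M);H=cv2.cvtColor(p,cv2.COLOR_RGB2HSV)
    m=(((H[...,0]<8)|(H[...,0]>172))&(H[...,1]>150)&(H[...,2]>60))&(np.linalg.norm((P-s["tcp_pos"])[...,:2],axis=-1)<.07)&(d>0)
    X=P[m];print(nm,m.sum(),np.percentile(X,2,axis=0).round(3),np.percentile(X,98,axis=0).round(3))
    k=(p.max(-1)<70)&(P[...,2]>X[:,2].min()-.01)&(P[...,2]<X[:,2].max()+.01)&(P[...,1]>-.14)&(P[...,1]<-.05)&(abs(P[...,0]-s["tcp_pos"][0])<.035)
    if k.sum():print("keys",k.sum(),np.percentile(P[k],2,axis=0).round(3),np.percentile(P[k],98,axis=0).round(3))
E
python3 chk.py
```

```text
clock: 14.53
tcp_pos: [0.5233, -0.0245, 0.1722]
orientation: [0.001, 0.71, 0.705, 0.002]
wrist_force: [0.6, 0.8, -1.1]
finger_gap: 0.0207
grip_force: 44.3
clock: 15.28
tcp_pos: [0.5221, -0.1855, 0.1116]
orientation: [-0.001, 0.708, 0.706, 0.002]
wrist_force: [0.7, 0.2, -0.0]
finger_gap: 0.0207
grip_force: 44.3
[ 0.52207629 -0.18546651  0.11156113] [ 0.69093607  0.15683119 -0.01809714]
tray ((482.2430114746094, -155.0871124267578), (188.7906951904297, 187.8189697265625), 0.17663851380348206)
side 273 [ 0.511 -0.231  0.147] [ 0.532 -0.155  0.159]
keys 19 [ 0.506 -0.111  0.15 ] [ 0.515 -0.09   0.152]
scene 137 [ 0.501 -0.224  0.144] [ 0.529 -0.143  0.168]
keys 53 [ 0.503 -0.137  0.151] [ 0.525 -0.086  0.156]
```

The handle spans y≈-0.229 to -0.145 and the keys reach about -0.085. The tray's inside is -0.2405 to -0.0695, so it fits. Lower it.

```bash
python3 -m jog '[0,0,-0.12,0,0,0,-1, 0,0,-0.26,0,0,0,-1, 0,0,-0.38,0,0,0,-1, 0,0,-0.47,0,0,0,-1, 0,0,-0.54,0,0,0,-1, 0,0,-0.59,0,0,0,-1, 0,0,-0.62,0,0,0,-1, 0,0,-0.635,0,0,0,-1, 0,0,-0.635,0,0,0,-1, 0,0,-0.635,0,0,0,-1]'; python3 -m jog '[0,0,-0.007,0,0,0,-1, 0,0,-0.014,0,0,0,-1, 0,0,-0.02,0,0,0,-1, 0,0,-0.02,0,0,0,-1]'
```

```text
clock: 16.27
tcp_pos: [0.524, -0.187, -0.0127]
orientation: [0.002, 0.708, 0.706, 0.003]
wrist_force: [-0.4, 0.5, -2.1]
finger_gap: 0.0207
grip_force: 44.4
clock: 16.6
tcp_pos: [0.5233, -0.1869, -0.0176]
orientation: [0.001, 0.709, 0.706, 0.003]
wrist_force: [0.4, 0.3, -1.2]
finger_gap: 0.0208
grip_force: 44.4
```

Next, 1 mm steps until contact.

```bash
python3 -m jog '[0,0,-0.005,0,0,0,-1, 0,0,-0.01,0,0,0,-1, 0,0,-0.015,0,0,0,-1, 0,0,-0.015,0,0,0,-1, 0,0,-0.015,0,0,0,-1]'; python3 -m jog '[0,0,-0.005,0,0,0,-1, 0,0,-0.01,0,0,0,-1, 0,0,-0.01,0,0,0,-1, 0,0,-0.01,0,0,0,-1]'
```

```text
clock: 17.02
tcp_pos: [0.5232, -0.1867, -0.0208]
orientation: [0.001, 0.709, 0.706, 0.003]
wrist_force: [0.8, 0.2, -1.6]
finger_gap: 0.021
grip_force: 44.4
clock: 17.35
tcp_pos: [0.5234, -0.1869, -0.0224]
orientation: [0.001, 0.709, 0.706, 0.003]
wrist_force: [-0.8, 0.4, 1.5]
finger_gap: 0.0209
grip_force: 44.5
```

```bash
python3 -m jog '[0,0,-0.004,0,0,0,-1, 0,0,-0.004,0,0,0,-1, 0,0,-0.004,0,0,0,-1]'
```

```text
clock: 17.6
tcp_pos: [0.5235, -0.1869, -0.0225]
orientation: [0.002, 0.709, 0.706, 0.003]
wrist_force: [-2.5, 0.1, 7.6]
finger_gap: 0.0211
grip_force: 45.4
```

Contact at 7.6 N. Release gently, then rise.

```bash
python3 -m jog '[0,0,0,0,0,0,-0.45, 0,0,0,0,0,0,-0.35, 0,0,0,0,0,0,-0.2, 0,0,0,0,0,0,-0.1, 0,0,0,0,0,0,-0.1, 0,0,0.03,0,0,0,-0.1, 0,0,0.1,0,0,0,-0.1, 0,0,0.25,0,0,0,-0.1, 0,0,0.45,0,0,0,-0.1, -0.1,0,0.65,0,0,0,-0.1, -0.3,0,0.85,0,0,0,-0.1, -0.5,0,1,0,0,0,-0.1]'; python3 -m jog '[-0.2,0,0.2,0,0,0,0, -0.4,0,0.3,0,0,0,0, -0.5,0,0.3,0,0,0,0, -0.5,0,0.3,0,0,0,0]'; python3 - <<'E'
from h import *
p,d,c,M=cam("wrist");save("w4.png",p)
p2,P,q,r=tray();print("tray",r,cv2.boxPoints(r).round())
for nm in("side","wrist"):
    p,d,c,M=cam(nm);P=cloud(d,c,M);H=cv2.cvtColor(p,cv2.COLOR_RGB2HSV)
    m=(((H[...,0]<8)|(H[...,0]>172))&(H[...,1]>150)&(H[...,2]>60))&(P[...,0]>.42)&(P[...,0]<.58)&(P[...,1]<-.06)&(P[...,1]>-.26)&(P[...,2]<.06)
    X=P[m];print(nm,m.sum(),np.percentile(X,2,axis=0).round(3),np.percentile(X,98,axis=0).round(3))
D=np.load("side0.npz");p1=eyes.read_camera("side")[0]
a=np.abs(p1.astype(int)-D['p'])[165:265,305:445].max(-1);print("riser change",(a>60).sum())
E
```

```text
clock: 18.6
tcp_pos: [0.444, -0.1873, 0.1629]
orientation: [0.003, 0.708, 0.706, 0.003]
wrist_force: [0.2, -0.6, 0.8]
finger_gap: 0.038
grip_force: 0.0
clock: 18.93
tcp_pos: [0.3397, -0.1863, 0.2233]
orientation: [0.003, 0.709, 0.705, 0.002]
wrist_force: [-0.1, 0.8, -0.6]
finger_gap: 0.0426
grip_force: 0.0
tray ((482.307861328125, -155.85507202148438), (188.83311462402344, 186.29916381835938), 0.20144227147102356) [[ 388.  -63.]
 [ 388. -249.]
 [ 577. -249.]
 [ 576.  -62.]]
side 204 [ 0.512 -0.214  0.017] [ 0.531 -0.146  0.023]
wrist 1846 [ 0.512 -0.227  0.011] [ 0.532 -0.147  0.025]
riser change 47
```

View pics/w4.png

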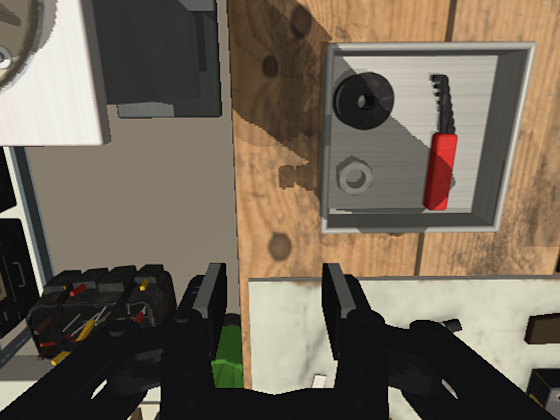

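The wrist view shows the set lying flat in the tray, with its handle at (440,172) and keys to (438,78), inside the walls. The spool (364,100) and nut (354,175) are still in place. The tray's far lip is at x≈0.577, 66 mm in front of the riser.

```bash
python3 -c "
from workcell import env
print(env.hand_in())"
```

```text
the job is handed in; nothing more can be done
None
```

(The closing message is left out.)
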